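# Bolt the food processor's lid and hold its dial on pulse

### The job

The food processor's lid is on but not locked, and the machine runs only with the lid locked: slide the bolt on top of the motor housing fully home into the keeper on the lid, then turn the dial on the same deck clockwise, past its first and second clicks, to the third position (pulse) at the end of its turn. Pulse springs back as soon as the dial is let go, so finish while the gripper is still holding the dial there, with the bolt still home. Leave the mug, measuring cup, mill and spice jar around the machine where they stand.

Things in the scene. Friction and masses are not known exactly. Their poses are not given: they have to be found in the camera images.
- processor: Food processor, fixed. Left (+y): silvery motor housing 190 x 125 mm, flat top (deck) 150 mm above the worktop, dial at its front, bolt at its rear. Right: clear bowl, 173 mm black lid centred at (0,-72) mm, lid top at 148 mm, cap to 163 mm. Nothing on it exceeds 190 mm. Origin: underside centre at worktop height; x runs from its front (facing the robot within 20 deg) to its back, y to its left, z up.
- bolt (a joint): How far the bolt is slid, m: starts drawn back at 0 to 0.012; 0.040 is fully home (end stop), tip 24 mm past the keeper's mouth. Slides along the processor's -y (housing to lid) against about 2.5 N of friction and stays where left. Until it is nearly home a hidden interlock blocks the dial at off.
- bolt_post_top (a point): Top centre of the bolt's upright finger post (dark steel, 13 to 16 mm diameter, free part 25 mm tall, top 190 mm above the worktop). In the processor's frame it goes from (55,112,190) mm drawn back to (55,72,190) home, along a steel track 28 mm wide, 15 mm high on the deck. Pinch it from above or push its +y side. Nothing within 45 mm of its way rises above the track. Axes as the processor's.
- keeper_mouth (a point): Centre of the mouth of the keeper, a steel staple 31 mm wide on an ear of the lid that receives the bolt's flat 16 x 6 mm tip: at (55,10,156) mm in the processor's frame; the staple's top is 167 mm above the worktop.
- dial_turn (a joint): Turn of the dial, rad, clockwise seen from above: 0 off (start), 0.42 first click, 0.84 second click, 1.20 third position (pulse, end stop). It rests by itself at off and at the first two clicks (about 0.04 N m to leave each). Beyond the second click a spring resists with about 0.10 N m, also in the third position, and returns a released dial to the second click.
- dial_grip (a point): Point on the dial's vertical axis at mid-height of its grip bar, 176 mm above the worktop, at (-50,92.5,176) mm in the processor's frame. Turns with the dial: x along the bar to the end with the white pointer line, y across the bar, z up. Off, the pointer stands 0.60 rad anticlockwise (from above) of the processor's x axis; in the third position 0.60 rad clockwise of it.
- dial: The dial: a round black skirt of 46 mm diameter bearing an upright flat-sided black grip bar 46 mm long, 12 mm thick, from 161 to 187 mm above the worktop. Origin on the dial's axis at deck height (150 mm); axes as dial_grip. Within 80 mm of the axis nothing else rises over 4 mm above the deck.
- mug: White mug, 67 mm diameter, 89 mm tall, loose, standing to the right of the bowl; origin at its underside. To be left alone.
- rice_cup: Clear measuring cup, 67 mm diameter, 74 mm tall, loose, light, standing behind the machine; origin at the centre of its underside. To be left alone.
- salt_mill: Wooden mill, 58 mm diameter, 110 mm tall, loose, standing to the left of the motor housing; origin at the centre of its underside. To be left alone.
- spice_jar: Glass spice jar with green cap, 46 mm diameter, 106 mm tall, loose, standing behind the bowl; origin at the centre of its underside. To be left alone.

How it is judged:
By the outcome, as a careful person would: the job done as asked, in the order asked, and still so for the second after the job is handed in, while the arm keeps its last pose, push and grip.
It also fails if it takes over 35 s, if anything falls off the work surface, if the arm or the gripper's body presses on something with over 40 N, if the wrist force passes 120 N, or if a joint passes its speed limit or range.

### The arm

A 6-joint arm with a two-finger parallel gripper is mounted at the origin on a cart in front of the work surface, level with it; the furniture and walls round the work are solid. World frame = base frame: x ahead of the robot, y to its left, z up, the work surface at z = 0. Lengths are in mm, angles in rad, forces in N, time in s.
With the tool pointing down it reaches from about 300 to 775 mm from the base axis. Payload 14.6 kg.
Tool frame: the origin (TCP) lies at the centre of the arm's flange, where the gripper is bolted on; the fingertips stand 199 mm ahead of it and the grasp point (between the pads) lies 180 mm ahead of it; z points along the fingers, y is the line along which they close (so a half turn about z gives the same grasp; the last joint's range is limited). The gripper opens to 94 mm and grips with 3 to 60 N. Pads are 16 mm wide; open, the fingers measure 119 mm over their backs; the gripper's body (75 mm by 177 mm) begins 78 mm behind the grasp point.
Start: joints at [1.067, 0.3, 1.521, -0, 1.321, -0.067], TCP at [232.67, 498.353, 404.646] pointing down, gripper open.
Joint ranges: [-3.03, 3.03], [-0.79, 2.21], [0.23, 2.52], [-1.04, 4.18], [0, 3.07], [-2.55, 2.55]. Speed limits (rad/s): [2.22, 2.22, 2.57, 3.14, 3.14, 3.14].

### API

Orientations are given as [roll, pitch, yaw] about the fixed x, y, z axes, in that order (R = Rz(yaw) Ry(pitch) Rx(roll)).
In Python, from cell import manip, optics, workorder gives the robot as it stands.
- The arm moves only by the tool step_arm, never from a script. Its argument "increments" is a list that holds one entry, the list of rows, each a list of 7 numbers: the turn, a rotation vector about the tool's x, y, z as a fraction of full scale, then the shift along the tool's x, y, z as a fraction of full scale, then the closure, from -1 (fully open) to 1 (shut). In form: [[[wx, wy, wz, tx, ty, tz, fingers], ...]]. A call has 1 to 5 rows; each row shifts and turns the commanded pose from where the row before left it, along the tool's axes as they then stand; what a row does not reach is not made up. Full scale, the value 1, is 40 mm for a shift and 45 degrees for a turn. A row lasts 1/10 s, in which the tool goes at most 50 mm and 8.59 degrees, less where a joint would pass 70% of its speed; a pose out of reach is approached as far as the arm can. A call with a number of a shift or a turn outside -1 to 1 is refused whole. A call with a gripper value outside its range is refused whole. The fingers move at their own pace and stop on an object; "newtons" is the grip in N (left out, the last holds). Time passes only in rows, so rows that do not move let the fingers close. It gives the time, the measured TCP pose, the force, the opening and the grip force at its end, in the units of the state.
- manip.read_state(): the state, without advancing time (a new reading comes with each control period).
- optics.camera(name): name is "scene" or "top" or "wrist"; returns a dict with "frame" (420x560x3 uint8, red, green, blue), "range_z" (420x560 float32, mm along the optical axis (not along the pixel's ray), 0 where there is no reading), "mtx" (3x3 intrinsics, pixels), "cam_to_world" (4x4, takes a point from camera to world coordinates). Camera axes: x right, y down, z forward; pixel columns grow to the right and rows downward; lengths in mm; the calibration is good to about 2 mm. A picture is of the moment at which its call begins.
- workorder.sign_off(): hands the job in; it is judged then, once.
The state is a dict: "clock": time; "joints": joint angles; "qd": joint speeds; "effort": joint torques, N m; "eef_pos": TCP position; "eef_rot": TCP orientation; "wrist_force": force on the tool from outside, world axes, zero at the start; "moment": the same for the moment, N m; "finger_gap": finger opening in mm; "finger_force": force on a finger pad.
Only numpy, scipy, OpenCV 4.12 (cv2) and the standard library are available. Lean on these libraries where they do the work, as an engineer would, in place of code of your own. Each camera call takes 0.05 s, during which the arm holds its last target. There are 200 camera calls.

## Working session

There is one attempt and no reset: what is moved stays moved. The work goes in short steps, Python scripts to look and compute and a tool call to move; the robot and the scene stay as the last step left them, time stands still between calls to the robot, and variables do not carry over. Pictures are saved under pics/ and viewed, at most 10 in all, crops included, and the job is handed in when it is done.

Besides the shell and the picture viewer there is one more tool, called after "Request:" in YAML: its name, and indented under it one key for each argument. step_arm: Moves the arm, as the interface text tells. Its arguments: {"type":"object","properties":{"increments":{"type":"array","items":{"type":"array","items":{"type":"array","items":{"type":"number"}}}},"newtons":{"type":"number"}},"required":["increments"]}

```bash
mkdir -p pics; python3 - <<'E'
from cell import manip, optics
import cv2,numpy as np
s=manip.read_state();print(s['clock'],s['eef_pos'],s['eef_rot'],s['finger_gap'])
for n in("scene","top"):
    c=optics.camera(n);cv2.imwrite(f"pics/{n}0.png",c["frame"][:,:,::-1]);np.savez(f"{n}0.npz",**c);print(n,c["mtx"],c["cam_to_world"].round(3))
E
```

```text
0.0 [232.65633199 498.33328052 404.06737194] [-3.14041572e+00 -6.66904197e-05  2.70481655e+00] 93.81589591570358
scene [[511.56288566   0.         275.17948924]
 [  0.         511.56288566 206.63315472]
 [  0.           0.           1.        ]] [[ 9.39000e-01 -2.18000e-01  2.65000e-01  2.72391e+02]
 [-3.43000e-01 -5.76000e-01  7.42000e-01 -8.28732e+02]
 [-9.00000e-03 -7.88000e-01 -6.16000e-01  8.30956e+02]
 [ 0.00000e+00  0.00000e+00  0.00000e+00  1.00000e+00]]
top [[427.19458081   0.         276.81047028]
 [  0.         427.19458081 211.95580723]
 [  0.           0.           1.        ]] [[ 2.700000e-02 -9.910000e-01  1.300000e-01  4.236140e+02]
 [-1.000000e+00 -2.700000e-02  7.000000e-03 -3.307000e+00]
 [-3.000000e-03 -1.300000e-01 -9.920000e-01  1.234133e+03]
 [ 0.000000e+00  0.000000e+00  0.000000e+00  1.000000e+00]]
```

View pics/top0.png

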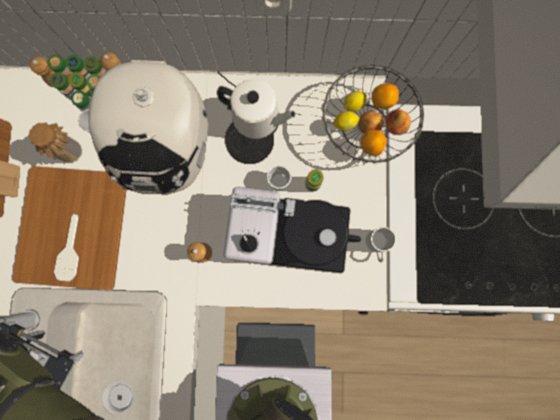

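View pics/scene0.png

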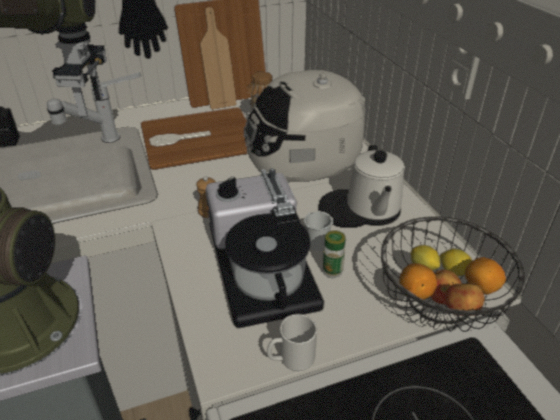

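The top view has the housing at about px (225-278, 188-265), the dial at about (249,242) and the bolt track at about (250,200). I'll enlarge both views.

```bash
python3 - <<'E'
import cv2
t=cv2.imread("pics/top0.png")[175:275,215:335];s=cv2.imread("pics/scene0.png")[165:265,195:315]
f=lambda a:cv2.resize(a,None,fx=6,fy=6,interpolation=cv2.INTER_CUBIC)
cv2.imwrite("pics/tc.png",f(t));cv2.imwrite("pics/sc.png",f(s))
E
```

```text
(no output)
```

View pics/tc.png

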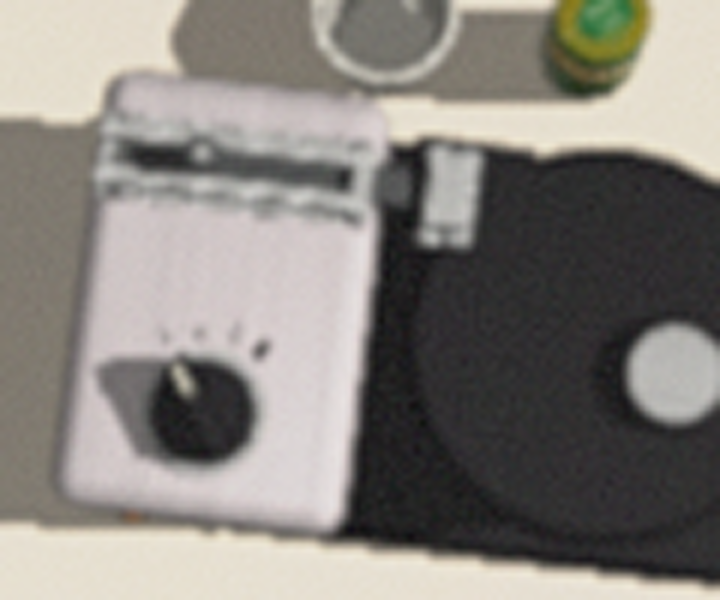

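View pics/sc.png

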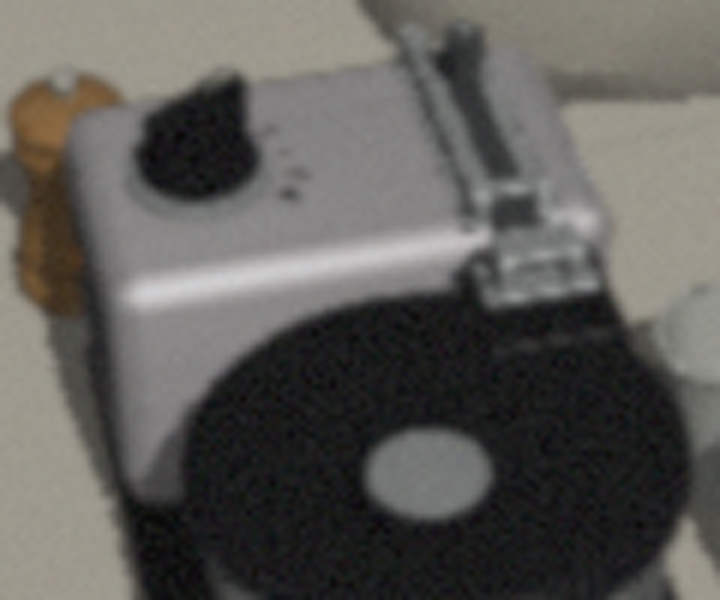

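Top crop: dial centre about (203,408), pointer about (182,375), keeper (450,197), cap (675,372), and the post near (203,150) with some doubt. Scene crop: post top about (463,32), cap (428,473), bar centre about (200,110). Next I'll triangulate these and fit the deck from depth.

```bash
cat >h.py <<'E'
import numpy as np,cv2
def ray(c,u,v):
    M=c["cam_to_world"];d=M[:3,:3]@np.linalg.inv(c["mtx"])@[u,v,1];return M[:3,3],d
def atz(c,u,v,z):
    o,d=ray(c,u,v);return o+d*(z-o[2])/d[2]
def tri(r):
    A=0;b=0;P=[]
    for o,d in r:
        d=d/np.linalg.norm(d);P.append((o,d));m=np.eye(3)-np.outer(d,d);A=A+m;b=b+m@o
    x=np.linalg.solve(A,b);return x,[np.linalg.norm(np.cross(x-o,d)) for o,d in P]
def proj(c,p):
    M=np.linalg.inv(c["cam_to_world"]);q=c["mtx"]@(M[:3,:3]@p+M[:3,3]);return q[:2]/q[2]
def cloud(c):
    v,u=np.indices(c["range_z"].shape);z=c["range_z"];K=c["mtx"]
    p=np.stack([(u-K[0,2])/K[0,0]*z,(v-K[1,2])/K[1,1]*z,z],-1)
    return p@c["cam_to_world"][:3,:3].T+c["cam_to_world"][:3,3]
E
python3 - <<'E'
from h import *
T=dict(np.load("top0.npz"));S=dict(np.load("scene0.npz"))
t=lambda x,y:ray(T,x/6+215-.42,y/6+175-.42);s=lambda x,y:ray(S,x/6+195-.42,y/6+165-.42)
cap=tri([t(675,372),s(428,473)]);post=tri([t(203,150),s(463,32)]);dial=tri([t(203,405),s(200,115)])
print("cap",cap,"\npost",post,"\ndial",dial)
for n,c in(("top",T),("scene",S)):
    p=cloud(c);m=(c["range_z"]>0)&(abs(p[...,2]-150)<4)&(c["frame"].min(2)>110)
    n_,l,st,_=cv2.connectedComponentsWithStats(m.astype(np.uint8));k=1+st[1:,4].argmax()
    q=p[l==k];r=cv2.minAreaRect(q[:,:2].astype(np.float32));print(n,len(q),np.median(q[:,2]),r)
    h=(c["range_z"]>0)&(p[...,2]>180)&(p[...,2]<200)&(abs(p[...,0]-420)<100)&(abs(p[...,1]-60)<80)
    for a in p[h]: print(a.round(0),end=' ')
d=dial[0];f=cap[0]-d;a=np.arctan2(f[1],f[0])-np.arctan2(-164.5,50);print("yaw",a,np.hypot(f[0],f[1]),np.hypot(164.5,50))
R=lambda x,y:cap[0][:2]+np.array([[np.cos(a),-np.sin(a)],[np.sin(a),np.cos(a)]])@[x,y+72]
print("dial pred",R(-50,92.5),"post drawn",R(55,112),"post home",R(55,72))
for w in(112,106,100):P=np.append(R(55,w),190);print(w,proj(T,P)*6-[1290,1050],proj(S,P)*6-[1170,990])
E
```

```text
cap (array([ 504.55008908, -124.13082256,  160.6796861 ]), [np.float64(0.2769250877269239), np.float64(0.2769250877270697)]) 
post (array([588.88332312,  75.05714981, 187.59747106]), [np.float64(0.48609631261658437), np.float64(0.48609631261620934)]) 
dial (array([484.56677768,  71.85827077, 177.88311569]), [np.float64(0.07098721838987272), np.float64(0.07098721838980712)])
top 1836 150.75728209050737 ((507.85986328125, 70.26582336425781), (119.13308715820312, 135.7867431640625), 85.29747772216797)
[504.  85. 186.] [504.  83. 186.] [504.  80. 189.] [501.  87. 189.] [501.  85. 189.] [501.  82. 191.] [501.  80. 188.] [502.  78. 183.] [498.  87. 189.] [499.  85. 187.] [498.  82. 190.] [499.  80. 187.] [499.  77. 189.] [499.  76. 180.] [496.  88. 185.] [496.  85. 191.] [496.  82. 189.] [496.  80. 188.] [496.  78. 187.] [497.  75. 184.] [494.  85. 187.] [494.  82. 188.] [494.  80. 188.] [494.  78. 185.] [494.  75. 185.] [494.  73. 183.] [491.  85. 184.] [491.  82. 187.] [492.  80. 186.] [491.  77. 191.] [492.  75. 187.] [491.  72. 189.] [489.  82. 188.] [489.  79. 190.] [489.  77. 186.] [
[... 2541 characters left out ...]
.] [473.  59. 186.] [475.  61. 184.] [477.  61. 184.] [480.  64. 181.] [482.  62. 182.] [462.  62. 184.] [463.  58. 186.] [466.  61. 184.] [468.  57. 186.] [470.  59. 184.] [473.  61. 182.] [474.  58. 183.] [478.  62. 180.] [462.  63. 181.] [464.  61. 182.] [465.  58. 183.] [467.  58. 183.] [470.  60. 181.] [472.  59. 181.] [469.  55. 182.] yaw -0.19346775061813926 197.00522185096608 171.93094544031334
dial pred [487.11019794  46.91332437] post drawn [593.90038709  45.86189565] post home [586.20986315   6.608159  ]
112 [270.89511465 137.56676611] [501.39657688  62.57773034]
106 [285.06671395 140.70486804] [504.0443075   71.74466593]
100 [299.24336356 143.84408828] [506.71414904  80.98815365]
```

Deck depth and bar direction both give a processor yaw of about -0.08. The dial is at about (484,73.5). The post is at about (589,75,188), which fits a bolt travel of about 10 mm from that yaw. The cap isn't at the lid centre, so I'm dropping it. I'll check obstacle heights and start with the turn.

```bash
python3 - <<'E'
from h import *
p=cloud(dict(np.load("top0.npz")));v=p[...,2]>230
for y in range(-60,520,40):
    r=[]
    for x in range(300,800,40):
        m=(abs(p[...,0]-x)<20)&(abs(p[...,1]-y)<20)&(p[...,2]<900);r.append(int(p[m][:,2].max()) if m.any() else -1)
    print(y,r)
E
```

```text
-60 [4, 8, 7, 150, 154, 153, 154, 155, 154, 110, 110, 7, 8]
-20 [4, 8, 8, 46, 153, 155, 155, 173, 154, 79, 80, 6, 6]
20 [6, 8, 6, 151, 155, 156, 156, 170, 157, 79, 79, 25, 25]
60 [5, 7, 7, 148, 190, 191, 156, 194, 164, 8, 6, 29, 47]
100 [6, 6, 7, 118, 168, 191, 157, 190, 166, 6, 8, 27, 45]
140 [9, 6, 6, 8, 155, 154, 152, 164, 164, 7, 9, 25, 28]
180 [6, 8, 8, 7, 101, 30, 7, 9, 7, 9, 8, 8, 24]
220 [6, 7, 7, 88, 114, 98, 8, 8, 7, 177, 213, 235, 239]
260 [7, 7, 6, 7, 95, 7, 7, 8, 150, 206, 230, 243, 249]
300 [7, 7, 7, 9, 6, 7, 8, 7, 166, 213, 252, 256, 249]
340 [8, 11, 7, 8, 9, 6, 6, 8, 177, 215, 260, 260, 249]
380 [8, 9, 7, 6, 7, 8, 8, 7, 176, 216, 259, 259, 252]
420 [8, 9, 10, 6, 7, 6, 7, 7, 154, 207, 235, 246, 249]
460 [495, 19, 21, 21, 21, 24, 23, 23, 22, 191, 223, 239, 244]
500 [465, 21, 23, 21, 23, 22, 22, 22, 22, 22, 23, -1, -1]
```

Request:
step_arm:
  increments:
    - [[0,0,-0.15,0,0,0,-1],[0,0,-0.15,0,0,0,-1],[0,0,-0.15,0,0,0,-1]]

```text
clock: 0.4
eef_pos: [232.7, 498.3, 404.3]
eef_rot: [-3.141, -0.0, 3.063]
wrist_force: [-0.2, 0.4, 0.6]
finger_gap: 93.9
finger_force: 0.0
```

Request:
step_arm:
  increments:
    - [[0,0,0,-0.5,-1,0,-1],[0,0,0,-0.5,-1,0,-1],[0,0,0,-0.5,-1,0,-1],[0,0,0,-0.5,-1,0,-1],[0,0,0,-0.5,-1,0,-1]]

```text
clock: 0.9
eef_pos: [315.8, 289.0, 404.5]
eef_rot: [-3.141, -0.0, 3.059]
wrist_force: [1.3, 0.5, 0.4]
finger_gap: 93.9
finger_force: 0.0
```

Request:
step_arm:
  increments:
    - [[0,0,0,-1,-1,0,-1],[0,0,0,-1,-1,0,-1],[0,0,0,-1,-1,0,-1],[0,0,0,-1,-1,0,-1],[0,0,0,0,0,0,-1]]

```text
clock: 1.4
eef_pos: [447.2, 134.3, 404.2]
eef_rot: [-3.141, -0.0, 3.053]
wrist_force: [0.7, 0.5, 0.0]
finger_gap: 93.9
finger_force: 0.0
```

```bash
python3 - <<'E'
from h import *
from cell import manip, optics
s=manip.read_state();print(s['clock'],s['eef_pos'],s['eef_rot'])
c=optics.camera("wrist");np.savez("w1.npz",**c);cv2.imwrite("pics/w1.png",c["frame"][:,:,::-1])
print(c["cam_to_world"].round(2),[proj(c,np.array(q)) for q in((589,75,190.),(484,73.5,187.))])
E
```

```text
1.4 [447.18916866 134.29582177 404.18772255] [-3.14083970e+00 -2.75436515e-04  3.05302788e+00]
[[ 9.0000e-02  9.7000e-01  2.3000e-01  3.8069e+02]
 [ 1.0000e+00 -9.0000e-02 -2.0000e-02  1.4002e+02]
 [-0.0000e+00  2.3000e-01 -9.7000e-01  3.8503e+02]
 [ 0.0000e+00  0.0000e+00  0.0000e+00  1.0000e+00]] [array([219.23114061, 420.3144092 ]), array([198.13429328, 296.86833443])]
```

View pics/w1.png

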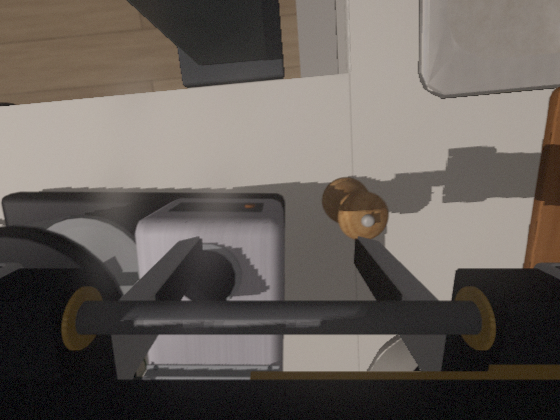

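The wrist view is mostly gripper: dial at about (210,275), mill at (360,215), post hidden. I'll rely on the two-view measurement and go over the post.

Request:
step_arm:
  increments:
    - [[0,0,0,-0.92,-0.29,0,-1],[0,0,0,-0.92,-0.29,0,-1],[0,0,0,-0.92,-0.29,0,-1],[0,0,0,-0.91,-0.29,0,-1],[0,0,0,0,0,0,-1]]

```text
clock: 1.95
eef_pos: [589.3, 79.2, 403.2]
eef_rot: [-3.141, -0.001, 3.058]
wrist_force: [-0.9, -0.4, -0.5]
finger_gap: 93.8
finger_force: 0.0
```

Request:
step_arm:
  increments:
    - [[0,0,0,0,0,0.3,-1],[0,0,0,0,0,0.3,-1],[0,0,0,0,0,0.25,-1],[0,0,0,0,0,0,-1]]

```text
clock: 2.35
eef_pos: [586.6, 80.1, 369.0]
eef_rot: [-3.141, -0.003, 3.059]
wrist_force: [0.1, -0.2, -0.4]
finger_gap: 93.9
finger_force: 0.0
```

```bash
python3 - <<'E'
from h import *
from cell import manip, optics
o=[]
for n,(x,y) in(("scene",(210,110)),("wrist",(0,0))):
    c=optics.camera(n);np.savez(f"{n}2.npz",**c);im=c["frame"][:,:,::-1]
    o.append(cv2.resize(im[y:y+120,x:x+100],(400,480),interpolation=cv2.INTER_CUBIC) if n=="scene" else cv2.resize(im[200:],(400,314)))
o[1]=cv2.copyMakeBorder(o[1],0,166,0,0,cv2.BORDER_CONSTANT)
cv2.imwrite("pics/v2.png",np.hstack(o));s=manip.read_state();print(s['eef_pos'],s['eef_rot'],s['wrist_force'])
E
```

```text
[586.97091517  79.86429102 370.75784017] [-3.14157601e+00 -1.24364773e-05  3.05870033e+00] [-0.07805327  0.09781364  0.22915919]
```

View pics/v2.png

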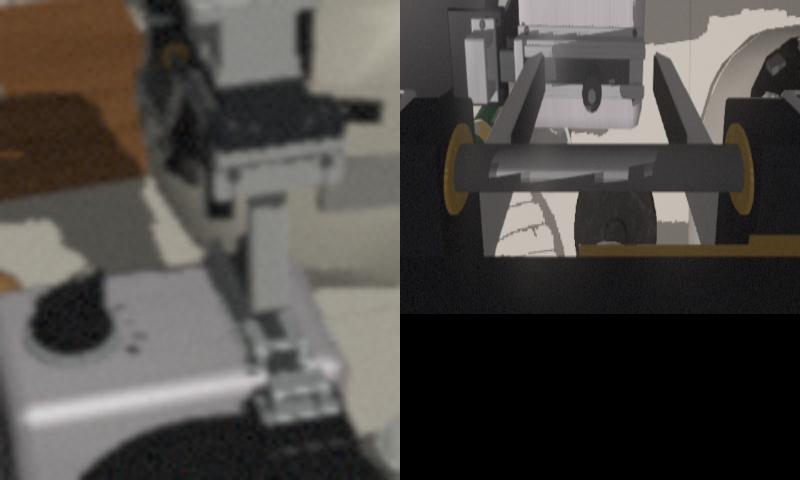

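The post top shows between the fingers at wrist px of about (267,262).

```bash
python3 - <<'E'
from h import *
c=dict(np.load("wrist2.npz"));
for v in(258,262,266): print(atz(c,267,v,189))
print(proj(c,np.array((589,75,190.))))
T=dict(np.load("top0.npz"));print(tri([ray(c,267,260),ray(T,203/6+214.6,150/6+174.6)]))
i=c["frame"][235:300,225:310,::-1];cv2.imwrite("pics/p3.png",cv2.resize(i,None,fx=7,fy=7,interpolation=cv2.INTER_CUBIC))
E
```

```text
[584.24863697  73.69660809 189.        ]
[586.64685189  73.47435614 189.        ]
[589.06060491  73.25066421 189.        ]
[270.0182065  266.36779504]
(array([589.65275959,  74.1809943 , 180.58687888]), [np.float64(1.4409785529080557), np.float64(1.4409785529080372)])
```

View pics/p3.png

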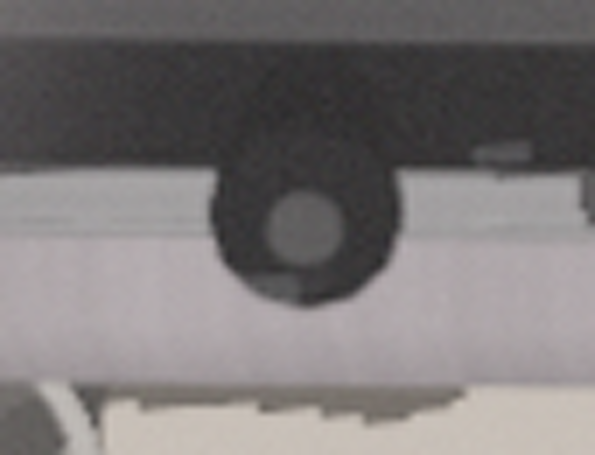

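Enlarged, the post top centre is at wrist px (268,267), giving (589.5, 73.5), which agrees with the earlier estimate. Centring on it and closing.

Request:
step_arm:
  increments:
    - [[0,0,0,-0.06,-0.15,0.05,-1],[0,0,0,0,0,0,1],[0,0,0,0,0,0,1],[0,0,0,0,0,0,1],[0,0,0,0,0,0,1]]
  newtons: 25

```text
clock: 2.95
eef_pos: [589.1, 73.4, 368.7]
eef_rot: [3.142, 0.0, 3.058]
wrist_force: [0.4, -0.3, -0.1]
finger_gap: 65.4
finger_force: 0.0
```

Request:
step_arm:
  increments:
    - [[0,0,0,0,0,0,1],[0,0,0,0,0,0,1],[0,0,0,0,0,0,1]]

```text
clock: 3.25
eef_pos: [589.1, 73.4, 368.6]
eef_rot: [3.142, -0.0, 3.058]
wrist_force: [-0.7, -0.4, -0.5]
finger_gap: 41.5
finger_force: 0.0
```

Request:
step_arm:
  increments:
    - [[0,0,0,0,0,0,1],[0,0,0,0,0,0,1],[0,0,0,0,0,0,1],[0,0,0,0,0,0,1],[0,0,0,0,0,0,1]]

```text
clock: 3.75
eef_pos: [589.1, 73.4, 368.6]
eef_rot: [3.141, -0.0, 3.058]
wrist_force: [-0.4, 1.3, -0.8]
finger_gap: 14.1
finger_force: 25.0
```

Request:
step_arm:
  increments:
    - [[0,0,0,0,-0.12,0,1],[0,0,0,0,-0.12,0,1],[0,0,0,0,-0.12,0,1],[0,0,0,0,-0.12,0,1],[0,0,0,0,-0.12,0,1]]

```text
clock: 4.25
eef_pos: [587.0, 49.0, 368.6]
eef_rot: [3.142, -0.001, 3.058]
wrist_force: [-2.4, 3.2, 1.4]
finger_gap: 14.4
finger_force: 25.0
```

Request:
step_arm:
  increments:
    - [[0,0,0,0,-0.05,0,1],[0,0,0,0,-0.05,0,1],[0,0,0,0,0,0,1]]

```text
clock: 4.55
eef_pos: [586.7, 45.1, 368.6]
eef_rot: [-3.141, -0.001, 3.058]
wrist_force: [-5.1, 1.0, 2.1]
finger_gap: 14.5
finger_force: 25.0
```

Request:
step_arm:
  increments:
    - [[0,0,0,0.02,-0.05,0,1],[0,0,0,0,-0.05,0,1],[0,0,0,0,0,0,1]]

```text
clock: 4.85
eef_pos: [585.8, 41.8, 368.7]
eef_rot: [3.14, 0.001, 3.058]
wrist_force: [2.4, 6.6, -1.7]
finger_gap: 14.0
finger_force: 25.0
```

Request:
step_arm:
  increments:
    - [[0,0,0,0,-0.05,0,1],[0,0,0,0,0,0,1]]

```text
clock: 5.05
eef_pos: [585.7, 41.0, 368.7]
eef_rot: [3.137, 0.001, 3.059]
wrist_force: [4.5, 18.1, -1.3]
finger_gap: 14.3
finger_force: 25.0
```

Request:
step_arm:
  increments:
    - [[0,0,0,0,-0.04,0,1],[0,0,0,0,0,0,1]]

```text
clock: 5.25
eef_pos: [585.6, 40.3, 368.7]
eef_rot: [3.135, 0.002, 3.06]
wrist_force: [6.5, 26.9, -3.2]
finger_gap: 14.5
finger_force: 25.0
```

The bolt is against its stop: y stalls at about 41 while the force climbs to 27 N. Releasing and lifting.

Request:
step_arm:
  increments:
    - [[0,0,0,0,0.04,0,-1],[0,0,0,0,0,0,-1],[0,0,0,0,0,0,-1],[0,0,0,0,0,-0.5,-1],[0,0,0,0,0,-0.5,-1]]

```text
clock: 5.75
eef_pos: [585.5, 39.0, 408.8]
eef_rot: [-3.141, -0.001, 3.058]
wrist_force: [-0.1, 0.3, 1.7]
finger_gap: 50.6
finger_force: 0.0
```

Request:
step_arm:
  increments:
    - [[0,0,0,0.5,0,0,-1],[0,0,0,1,0.4,0,-1],[0,0,0,1,0.35,0,-1],[0,0,-0.19,0,0,0,-1],[0,0,-0.19,0,0,0,-1]]

```text
clock: 6.25
eef_pos: [487.6, 77.8, 409.3]
eef_rot: [-3.141, 0.001, -2.92]
wrist_force: [-0.2, -0.3, 0.7]
finger_gap: 90.5
finger_force: 0.0
```

Request:
step_arm:
  increments:
    - [[0,0,-0.19,0,0,0,-1],[0,0,-0.19,0,0,0,-1],[0,0,0,0,0,0,-1],[0,0,0,0,0,0,-1]]

```text
clock: 6.65
eef_pos: [488.4, 77.5, 408.7]
eef_rot: [-3.141, -0.0, -2.633]
wrist_force: [0.7, 0.3, -0.4]
finger_gap: 93.7
finger_force: 0.0
```

```bash
python3 - <<'E'
from h import *
from cell import manip, optics
o=[]
for n in("top","wrist"):
    c=optics.camera(n);np.savez(f"{n}4.npz",**c);im=c["frame"][:,:,::-1]
    o.append(cv2.resize(im[180:255,220:300],(400,375),interpolation=cv2.INTER_CUBIC) if n=="top" else cv2.resize(im[200:350,200:360],(400,375),interpolation=cv2.INTER_CUBIC))
cv2.imwrite("pics/v4.png",np.hstack(o));s=manip.read_state();print(s['eef_pos'],s['eef_rot'],s['joints'],s['finger_gap'],proj(c,np.array((484,72.5,187.))))
E
```

```text
[488.38074954  77.60749434 408.68614123] [-3.14142561e+00  1.89797557e-05 -2.63186172e+00] [ 8.35303878e-02  1.72574355e-01  1.66869119e+00 -1.49703495e-04
  1.30024077e+00 -1.99695687e+00] 94.28746881817288 [275.34435681 229.80812772]
```

View pics/v4.png

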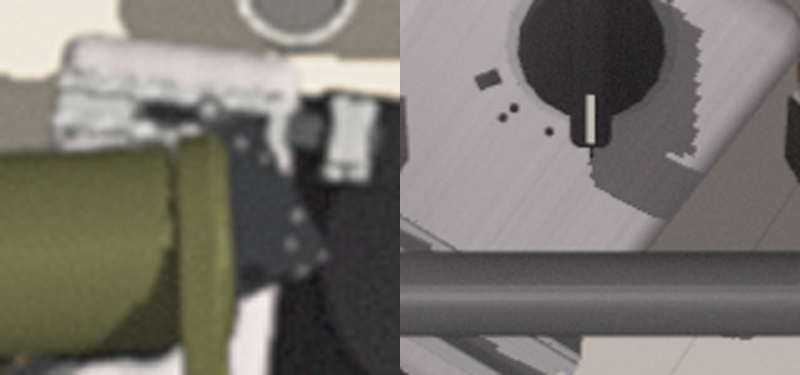

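The post now sits about 31 mm further along in the top view (crop (208,105)). In the wrist view the bar is parallel to tool x, with its pointer end at px (276,258.5).

```bash
python3 - <<'E'
from h import *
c=dict(np.load("wrist4.npz"));T=dict(np.load("top4.npz"))
e=atz(c,276,258.5,187);a=np.pi-2.632;print(e,a,e[:2]-23*np.array([np.cos(.51),np.sin(.51)]))
l=[atz(c,276,v,187) for v in(238.8,257.2)];print("line",l,np.arctan2(*(l[1]-l[0])[[1,0]]))
print("post",atz(T,261.2,200.6,190))
E
```

```text
[502.22084198  83.11423156 187.        ] 0.509592653589793 [482.14771831  71.88615488]
line [array([489.46871582,  76.04717124, 187.        ]), array([501.36679315,  82.64092894, 187.        ])] 0.506051979874177
post [587.27798063  43.04577715 190.        ]
```

Request:
step_arm:
  increments:
    - [[0,0,0,0.18,-0.05,0,-1],[0,0,0,0,0,0.4,-1],[0,0,0,0,0,0.4,-1],[0,0,0,0,0,0.34,-1],[0,0,0,0,0,0,-1]]

```text
clock: 7.25
eef_pos: [482.6, 72.2, 361.6]
eef_rot: [3.14, -0.003, -2.629]
wrist_force: [-0.4, 0.4, -0.1]
finger_gap: 93.7
finger_force: 0.0
```

Request:
step_arm:
  increments:
    - [[0,0,0,0,0,0,1],[0,0,0,0,0,0,1],[0,0,0,0,0,0,1],[0,0,0,0,0,0,1],[0,0,0,0,0,0,1]]
  newtons: 40

```text
clock: 7.75
eef_pos: [483.1, 72.5, 363.3]
eef_rot: [-3.141, 0.0, -2.628]
wrist_force: [0.3, 0.6, 0.1]
finger_gap: 57.2
finger_force: 0.0
```

Request:
step_arm:
  increments:
    - [[0,0,0,0,0,0,1],[0,0,0,0,0,0,1],[0,0,0,0,0,0,1],[0,0,0,0,0,0,1],[0,0,0,0,0,0,1]]

```text
clock: 8.25
eef_pos: [483.1, 72.5, 363.0]
eef_rot: [3.142, -0.0, -2.628]
wrist_force: [-0.5, -0.0, -0.4]
finger_gap: 17.2
finger_force: 0.0
```

Request:
step_arm:
  increments:
    - [[0,0,0,0,0,0,1],[0,0,0,0,0,0,1],[0,0,0,0,0,0,1]]

```text
clock: 8.55
eef_pos: [483.0, 72.6, 363.0]
eef_rot: [3.141, -0.0, -2.628]
wrist_force: [-1.4, 2.3, -0.1]
finger_gap: 11.4
finger_force: 40.0
```

Request:
step_arm:
  increments:
    - [[0,0,0.1,0,0,0,1],[0,0,0.1,0,0,0,1],[0,0,0.1,0,0,0,1],[0,0,0.1,0,0,0,1],[0,0,0.1,0,0,0,1]]

```text
clock: 9.05
eef_pos: [483.0, 72.6, 363.0]
eef_rot: [3.142, -0.0, -3.024]
wrist_force: [-1.1, 0.9, 0.5]
finger_gap: 11.8
finger_force: 40.0
```

```bash
python3 -c "
from cell import manip
s=manip.read_state();print(s['moment'],s['wrist_force'],s['eef_rot'])"
```

```text
[ 0.27635449  0.22235632 -0.01967426] [-1.10939368  0.87267929  0.4728242 ] [ 3.14151168e+00 -1.38987092e-04 -3.02374710e+00]
```

Request:
step_arm:
  increments:
    - [[0,0,0.1,0,0,0,1],[0,0,0.1,0,0,0,1],[0,0,0.1,0,0,0,1],[0,0,0.1,0,0,0,1],[0,0,0.1,0,0,0,1]]

```text
clock: 9.55
eef_pos: [483.0, 72.5, 363.0]
eef_rot: [-3.141, -0.0, 2.867]
wrist_force: [-0.6, 0.1, 0.9]
finger_gap: 11.8
finger_force: 40.0
```

Request:
step_arm:
  increments:
    - [[0,0,0.1,0,0,0,1],[0,0,0.1,0,0,0,1],[0,0,0.1,0,0,0,1],[0,0,0.1,0,0,0,1],[0,0,0.1,0,0,0,1]]

```text
clock: 10.05
eef_pos: [483.0, 72.5, 363.0]
eef_rot: [-3.141, 0.0, 2.474]
wrist_force: [0.2, -0.1, 1.3]
finger_gap: 12.0
finger_force: 40.0
```

```bash
python3 -c "
from cell import manip
s=manip.read_state();print(s['moment'],s['wrist_force'],s['eef_rot'])"
```

```text
[-0.05067907  0.26631316  0.11579742] [ 0.21453951 -0.06021834  1.26560041] [-3.14124288e+00  3.28961049e-05  2.47414207e+00]
```

Request:
step_arm:
  increments:
    - [[0,0,0.05,0,0,0,1],[0,0,0.03,0,0,0,1],[0,0,0,0,0,0,1]]

```text
clock: 10.35
eef_pos: [483.1, 72.5, 363.0]
eef_rot: [-3.141, 0.0, 2.415]
wrist_force: [-0.5, -0.9, 0.9]
finger_gap: 11.8
finger_force: 40.5
```

```bash
python3 -c "
from cell import manip
s=manip.read_state();print(s['moment'],s['wrist_force'],s['eef_rot'])"
```

```text
[-0.05871206  0.29185816  0.60974409] [-0.46836594 -0.86005624  0.8716334 ] [-3.14124490e+00  1.63640547e-04  2.41471323e+00]
```

The moment has jumped to 0.61 N m, so the dial is at its end stop. One last look before handing in.

```bash
python3 - <<'E'
from h import *
from cell import manip, optics
o=[]
for n,r in(("top",(180,255,220,300)),("scene",(150,240,200,300)),("wrist",(0,420,0,560))):
    im=optics.camera(n)["frame"][:,:,::-1];o.append(cv2.resize(im[r[0]:r[1],r[2]:r[3]],(265,250) if n!="wrist" else (270,250),interpolation=cv2.INTER_CUBIC))
cv2.imwrite("pics/v5.png",np.hstack(o));s=manip.read_state();print(s['clock'],s['moment'],s['eef_rot'],s['finger_gap'])
E
```

```text
10.5 [-0.22051141  0.33264348  0.60291105] [-3.14130144e+00  4.91928724e-05  2.41532328e+00] 11.868212858237756
```

View pics/v5.png

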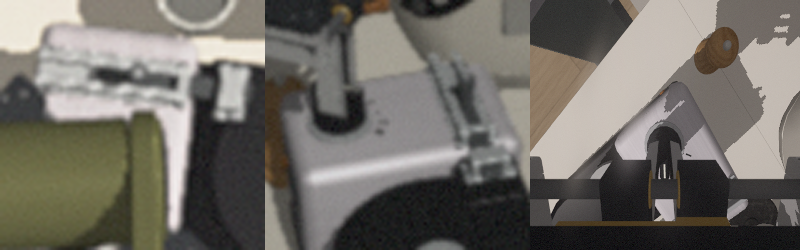

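The post is unchanged at top px (261.7,201), still home. The fingers hold the dial at its stop, and the mill and cup stand where they were.

```bash
python3 -c "
from cell import workorder
print(workorder.sign_off())"
```

```text
the job is handed in; nothing more can be done
None
```

I slid the bolt home against its end stop, turned the dial to pulse, and handed the job in at 10.5 s with the gripper still holding the dial at its end stop; no verdict came back.

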